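Put a pillar away in the tilt-out parts bin

TASK

Put the square metal pillar away in the tilt-out bin: first lay the standing pillar down on the bench and let go, then take it again by its middle and lay it lengthwise across the bin, which you tip well forward by its bar handle. Finish by pushing the bin back until it clicks fully home, with the pillar lying inside; do not drop the pillar, and leave the jar, the tray and the screwdriver where they are.

Things in the scene. Friction and masses are not known exactly. Their poses are not given: they have to be found in the camera images.
- pillar: loose aluminium pillar, 0.14 kg, 100 mm long: square body 24 x 24 x 86 mm with a round spigot (16 mm across, 14 mm long) on one end. Starts standing on its square end, left or right of the bin unit (jar on the other side). Origin: centre of the square end; z along its length to the spigot, x and y normal to its flats. Let go leaning 45 degrees with an edge near the bench, it falls flat
- pillar_mid (a point): point on the pillar's axis 45 mm from its square end, about its centre of mass; axes as pillar
- unit: fixed grey frame of the bin unit, 125 deep (x) x 172 wide (y) x 171 mm high, turned up to 0.25 rad. Origin: front face's lower edge, centre, on the bench; x points into the unit, z up. Plinth 56 mm high under the bin; side cheeks 8 mm thick, inner faces at y +-76 mm, 106 mm high in front, full height from 50 mm behind the front, where the roof (6 mm) also begins
- bin (a joint): tilt of the blue bin, rad: 0 shut and clicked home, grows as its top tips out to the unit's -x on its bottom pivot; stop at 0.65, where the handle must be swung up along its arc, not pushed level. The hinge stays where left (about 2 N at the handle moves it). A spring catch acts from 0.14 to 0: about 5 N at the handle to shut, 6 to 7 N to open; below 0.05 it snaps home, above it the bin stays ajar
- bin_hinge (a point): on the pivot axis, middle of the bin's lower front edge, 60 mm above the bench; turns with the bin: x into the bin (level when shut), y along the pivot, z up the front panel. Here the front panel is x -4 to 0 mm, 80 mm high; floor 4 mm thick to x 94 mm; back wall x 90 to 94 mm, 45 mm high; side walls' inner faces y +-66 mm, 80 mm high over the front 45 mm, then 45 mm
- bin_handle (a point): middle of the bin's bar handle: a steel bar 10 mm thick along y, straight for 80 mm between two stubs, at x = -39 mm, z = 70 mm in the hinge frame (30 mm free between bar and front panel; the stubs, 8 mm thick, run from the panel to the ends of the bar); axes as bin_hinge
- bin_floor (a point): centre of the bin's inner floor, at x = 45 mm, z = 4 mm in the hinge frame; axes as bin_hinge. The inside is 90 mm deep (x) and 132 mm wide (y)
- jar: bystander: small closed white jar, 44 mm across, 90 mm high, standing; origin at the centre of its underside
- tray: bystander: open blue tray 90 x 130 x 40 mm; origin at the centre of its underside
- driver: bystander: screwdriver lying on the bench, off to the left; origin on its underside, x along its length
Mind the look-alikes: they are no part of the job. There is more than one size of the unit; the one meant has the size given above.

How it is judged:
On the way, in this order (a step that is already met when the one before it is completed fails the run):
1. the pillar lies flat on the bench, let go (angle between pillar's own z axis and vertical between 1.4 and 1.74 rad and height (world z) of pillar_mid below 0.02 m and contact force between the fingers and pillar below 0.1 N and linear speed of pillar below 0.03 m/s), for 0.2 s.
2. the pillar lies lengthwise in the bin, let go, while the bin is tipped forward (value of joint bin above 0.4 rad and angle between the z axis of pillar and the y axis of bin_hinge, either way round below 0.45 rad and x of pillar_mid in the frame of bin_hinge between 0 and 0.09 m and z of pillar_mid in the frame of bin_hinge between 0 and 0.05 m and contact force between the fingers and pillar below 0.1 N), for 0.2 s.
At the end, for the whole second after the job is handed in: The bin is shut and clicked home (joint below 0.035 rad), and the pillar lies at rest inside the bin (its mid point above the floor between front and back walls, at most 50 mm up), lengthwise across it (its length within 0.45 rad of the pivot axis) (value of joint bin below 0.035 rad and angle between the z axis of pillar and the y axis of bin_hinge, either way round below 0.45 rad and x of pillar_mid in the frame of bin_hinge between 0 and 0.09 m and z of pillar_mid in the frame of bin_hinge between 0 and 0.05 m and linear speed of pillar below 0.03 m/s); the robot touches nothing.
It fails at once if the pillar is dropped (falls loose at more than 1.1 m/s) (linear speed of pillar above 1.1 m/s and contact force between the fingers and pillar below 0.1 N).
It fails at once if the jar is moved more than 40 mm or knocked over (distance of jar from where it was at the start of the episode above 0.04 m or angle between jar's own z axis and vertical above 0.5 rad).
It fails at once if the tray or the screwdriver is moved more than 40 mm (distance of any of tray, driver from where it was at the start of the episode above 0.04 m).
It also fails if it takes over 72 s, if anything falls off the work surface, if the arm or the gripper's body presses on something with over 40 N, if the wrist force passes 120 N, or if a joint passes its speed limit or range.

ROBOT

A 6-joint arm with a two-finger parallel gripper is mounted at the origin on the work surface. World frame = base frame: x ahead of the robot, y to its left, z up, the work surface at z = 0. Lengths are in m, angles in rad, forces in N, time in s.
With the tool pointing down it reaches from about 0.375 to 0.925 m from the base axis. Payload 5.7 kg.
Tool frame: the origin (TCP) lies midway between the tips of the shut fingers; the grasp point (between the pads) lies 19 mm behind it; z points along the fingers, y is the line along which they close (so a half turn about z gives the same grasp; the last joint's range is limited). The gripper opens to 85 mm and grips with 20 to 120 N. Pads are 22 mm wide; open, the fingers measure 114 mm over their backs; the gripper's body (76 mm by 85 mm) begins 54 mm behind the grasp point. The pads swing forward as they close: fully open they stand 13 mm farther back than shut.
Start: joints at [-1.34, 0.359, 1.51, -0, 1.272, -0.115], TCP at [0.203, -0.564, 0.209] pointing down, gripper open.
Joint ranges: [-2.97, 2.97], [-1.01, 2.36], [0.21, 2.38], [-0.96, 4.11], [0.2, 2.71], [-2.98, 2.98]. Speed limits (rad/s): [2.39, 2.39, 3.14, 3.14, 3.14, 3.14].

INTERFACE

Orientations are given as a 3x3 rotation matrix whose columns are the frame's x, y, z axes.
In Python, from station import * gives the robot as it stands. Calls block until the motion is done:
- goto(position, orientation): joint-space move of the TCP to a pose.
- move_straight(position, ori=None, feed=0.15): straight line of the TCP; ori=None keeps the orientation; feed is the mean speed in m/s.
- move_joints(angles): joint-space move.
- command_gripper(opening, newtons=None): opening from 0.0 (shut) to 1.0 (fully open); newtons is the grip in N (None keeps the last); returns when the fingers have stopped.
- sleep(seconds).
- ik(position, orientation): joint angles nearest the present ones, or None.
- observe(): the state.
- capture(name): name is "scene" or "top" or "wrist"; returns (picture, depth): 480x640x3 uint8, blue, green, red; 480x640 float32, m along the optical axis (not along the pixel's ray), 0 where there is no reading.
- camera_info(name): a dict with "fovy" (degrees; the focal length in pixels is half the picture's height over the tangent of half this angle, whatever the lens; pixels are square), "cx", "cy" (the principal point, pixels), "rvec" (rotation vector, rad) and "tvec" (3), from world to camera coordinates, as OpenCV has them; the wrist camera has in their place "tool_from_camera" (4x4, takes a point from camera to tool coordinates, whose origin is the TCP and whose axes are the flange's). Camera axes: x right, y down, z forward; pixel columns grow to the right and rows downward; lengths in m; the calibration is good to about 2 mm. A picture is of the moment at which its call begins: read the wrist's pose just before it. camera_info takes no time and is no camera call.
A pose or a line that the arm cannot do raises PlanningError and nothing moves.
- sign_off(): hands the job in; it is judged then, once.
The state is a dict: "t": time; "q": joint angles; "qd": joint speeds; "joint_torque": joint torques, N m; "ee_pos": TCP position; "tool_rot": TCP orientation; "force": force on the tool from outside, world axes, zero at the start; "torque": the same for the moment, N m; "grip_width": opening from 0.0 (shut) to 1.0 (fully open); "finger_force": force on a finger pad.
Only numpy, scipy, OpenCV 4.12 (cv2) and the standard library are available. Lean on these libraries where they do the work, as an engineer would, in place of code of your own. Each camera call takes 0.05 s, during which the arm holds its last target. There are 200 camera calls.

## Working session

There is one attempt and no reset: what is moved stays moved. The work goes in short steps, each a Python script; the robot and the scene stay as the last script left them, time stands still between calls to the robot, and variables do not carry over. Pictures are saved under pics/ and viewed, at most 10 in all, crops included, and the job is handed in when it is done.

```bash
ls; mkdir -p pics; python3 - <<'E'
from station import *
import cv2,numpy as np
for n in("scene","top"):
    p,d=capture(n); cv2.imwrite(f"pics/{n}0.png",p); np.savez(f"pics/{n}0.npz",p=p,d=d); print(n,camera_info(n),(d>0).mean())
E
```

```text
pics
scene {'fovy': 56.67727197593414, 'cx': 321.759672981952, 'cy': 236.7896857319382, 'rvec': array([ 2.14206183,  0.67450706, -0.33530021]), 'tvec': array([-0.49314623, -0.0978862 ,  1.33420118])} 0.9959016927083333
top {'fovy': 48.76600056116638, 'cx': 318.67153124776263, 'cy': 241.13654178807, 'rvec': array([ 2.1281224 , -2.16988251,  0.14269061]), 'tvec': array([0.0567886 , 0.59426277, 1.53669711])} 0.996064453125
```

View pics/scene0.png

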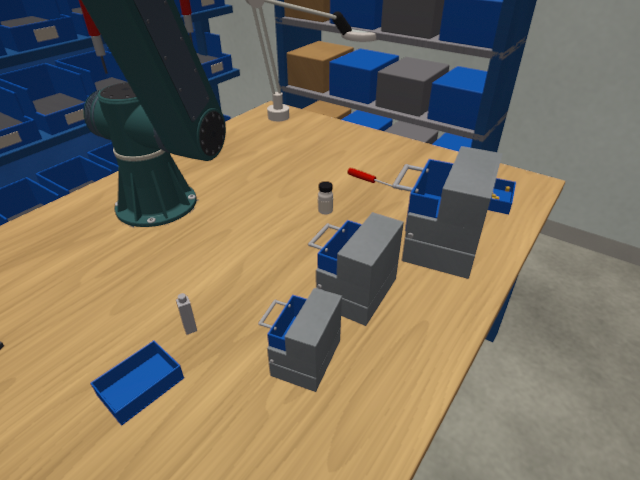

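View pics/top0.png

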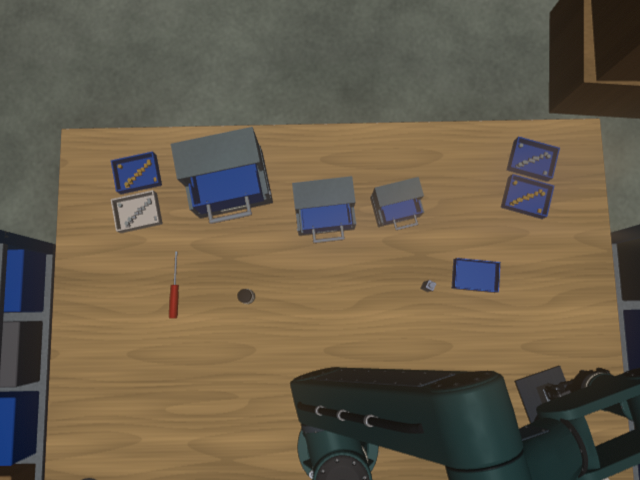

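Three candidate units in the top view: large (220,175), middle (325,208) and small (398,203). I'll measure the roof height and width of each with depth, along with the pillar, jar, tray and driver.

```bash
cat > h.py <<'E'
import numpy as np,cv2
from station import *
def K(ci):
    f=240/np.tan(np.radians(ci["fovy"])/2); return f
def cloud(ci,d,T=None):
    f=K(ci); v,u=np.mgrid[:480,:640]
    c=np.stack([(u-ci["cx"])/f*d,(v-ci["cy"])/f*d,d],-1)
    if T is None:
        R=cv2.Rodrigues(ci["rvec"])[0]; return (c-ci["tvec"])@R
    return c@T[:3,:3].T+T[:3,3]
def rects(P,mask,minpx=30):
    n,l,s,_=cv2.connectedComponentsWithStats(mask.astype(np.uint8))
    for i in range(1,n):
        if s[i,4]<minpx: continue
        q=P[l==i]; r=cv2.minAreaRect(q[:,:2].astype(np.float32))
        print(s[i,:4],"n",s[i,4],"z %.3f"%np.median(q[:,2]),"c",np.round(r[0],4),"sz",np.round(r[1],4),"ang %.1f"%r[2])
E
python3 - <<'E'
from h import *
for n in("top","scene"):
    a=np.load(f"pics/{n}0.npz"); P=cloud(camera_info(n),a["d"]); z=P[...,2]; ok=(a["d"]>0)&(P[...,0]>.3)&(P[...,0]<1.15)
    print(n,"bench",np.median(z[ok&(abs(z)<.02)]))
    hsv=cv2.cvtColor(a["p"],cv2.COLOR_BGR2HSV); grey=hsv[...,1]<60
    for lo,hi in((.08,.105),(.12,.15),(.16,.185),(.2,.3)):
        print(lo,hi); rects(P,ok&(z>lo)&(z<hi),25)
    print("all");rects(P,ok&(z>.02),25)
im=cv2.imread("pics/top0.png")[150:310,280:510]; cv2.imwrite("pics/crop.png",cv2.resize(im,None,fx=3.4,fy=3.4,interpolation=2))
E
```

```text
top bench 0.000860752474963179
0.08 0.105
[194 165  64  39] n 1610 z 0.087 c [0.7646 0.3135] sz [0.086  0.1737] ang 10.4
[373 190  10  33] n 54 z 0.087 c [ 0.6882 -0.1283] sz [0.095  0.0066] ang 13.2
[249 199  15   5] n 27 z 0.096 c [0.7079 0.2248] sz [0.0047 0.0419] ang 15.6
[416 199   8  14] n 39 z 0.088 c [ 0.6881 -0.2497] sz [0.042  0.0152] ang 14.6
[211 204  35   8] n 60 z 0.093 c [0.6924 0.3066] sz [0.0025 0.0993] ang 11.1
[381 209  41  22] n 119 z 0.100 c [ 0.6428 -0.1908] sz [0.1145 0.0593] ang 81.3
[315 228  25   4] n 34 z 0.092 c [0.622  0.0204] sz [0.0015 0.0699] ang 6.5
[425 281  11  10] n 72 z 0.088 c [ 0.4556 -0.2713] sz [0.0237 0.024 ] ang 62.5
[237 289  14  14] n 158 z 0.091 c [0.4365 0.2619] sz [0.0373 0.0374] ang 1.2
0.12 0.15
[259 170  10  26] n 108 z 0.142 c [0.7552 0.199 ] sz [0.074  0.0111] ang 11.3
[190 177   8  27] n 60 z 0.136 c [0.7371 0.3973] sz [0.0813 0.0066] ang 10.7
[374 177  50  31] n 937 z 0.132 c [ 0.7199 -0.1849] sz [0.059  0.1308] ang 12.8
[185 186  10  26] n 92 z 0.142 c [0.7111 0.4093] sz [0.0689 0.0111] ang 12.1
[249 193  14   8] n 35 z 0.137 c 
[... 3916 characters left out ...]
 n 4023 z 0.254 c [0.6181 1.3663] sz [0.9486 0.4083] ang 61.0
[440 146  62  64] n 2660 z 0.230 c [0.8105 0.3162] sz [0.1009 0.2341] ang 11.2
all
[404   0 236 134] n 23215 z 0.220 c [0.6955 1.3461] sz [0.7122 0.7905] ang 90.0
[392 146 124 128] n 9089 z 0.157 c [0.7542 0.4244] sz [0.2503 0.4918] ang 0.7
[347 167  29  13] n 123 z 0.024 c [0.4219 0.4744] sz [0.0229 0.1001] ang 88.9
[318 181  15  29] n 394 z 0.062 c [0.4347 0.2557] sz [0.0405 0.0466] ang 33.0
[258 212 146 174] n 11855 z 0.116 c [ 0.6734 -0.0796] sz [0.1697 0.377 ] ang 5.7
[176 293  20  36] n 424 z 0.069 c [ 0.4531 -0.2758] sz [0.0242 0.0283] ang 63.1
[ 90 340  92  80] n 1533 z 0.033 c [ 0.4829 -0.4242] sz [0.1301 0.0946] ang 83.3
```

View pics/crop.png

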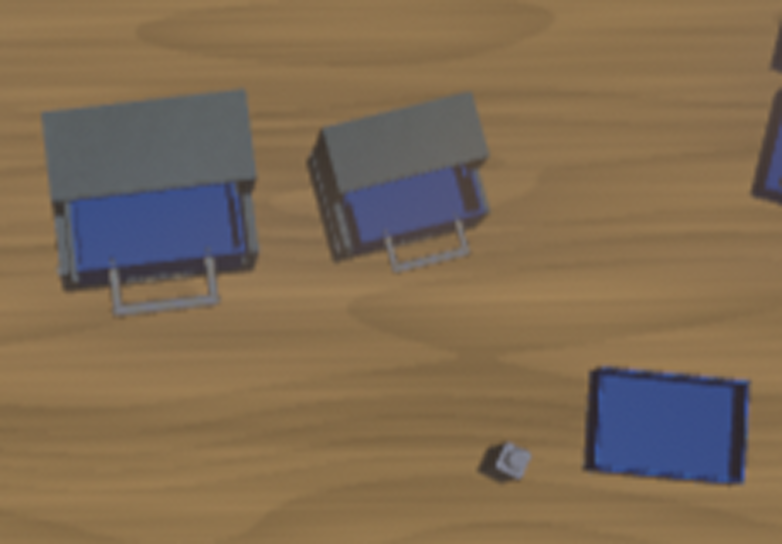

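The middle unit is the one: roof at z 0.171 and 172 mm wide. The others measure 0.132/131 mm and 0.230/226 mm. The crop shows its handle bar at crop pixels (118,310)–(215,298) and the pillar at (512,460), which is (430,285) in the top view. Next I go over the pillar and the handle for a near look.

```bash
cat >> h.py <<'E'
def R(c,t=0.):
    "closing direction at heading c; tool z tilted by t from down towards tool-x side (heading c+90deg)"
    y=np.array([np.cos(c),np.sin(c),0]); x=np.array([-y[1],y[0],0]); d=np.array([0,0,-1.])
    z=np.cos(t)*d+np.sin(t)*x
    return np.stack([np.cross(y,z),y,z],1)
def best(p,cs,t=0.):
    q0=np.array(observe()["q"]); L=[]
    for c in cs:
        for s,tt in((0,t),(np.pi,-t)):
            r=R(c+s,tt); q=ik(p,r)
            if q is not None: L.append((abs(np.array(q)-q0).max(),r,q))
    return min(L,key=lambda a:a[0])
def wrist(name):
    o=observe(); p,d=capture("wrist"); ci=camera_info("wrist"); cv2.imwrite(f"pics/{name}.png",p)
    T=np.eye(4);T[:3,:3]=o["tool_rot"];T[:3,3]=o["ee_pos"]
    P=cloud(ci,d,T@ci["tool_from_camera"]); P[d<=0]=9; np.savez(f"pics/{name}.npz",p=p,P=P); return p,P
E
python3 - <<'E'
from h import *
print(camera_info("wrist"))
p=np.array([.4545,-.273,.27])
b=best(p,np.radians([63,-27])); print(b[0],b[2]); goto(p,b[1])
im,P=wrist("w1"); z=P[...,2]
m=(z>.05)&(z<.15)&(np.hypot(P[...,0]-p[0],P[...,1]-p[1])<.06); rects(P,m)
rects(P,m&(z>.08)&(z<.093))
c=np.radians(5.6)
p=np.array([.56,.014,.32]); b=best(p,[c,]); print(b[0],b[2]); goto(p,b[1])
im2,P=wrist("w2"); z=P[...,2]
for lo,hi in((.165,.18),(.12,.137),(.09,.112)): print(lo);rects(P,(z>lo)&(z<hi)&(P[...,0]<1))
cv2.imwrite("pics/w12.png",cv2.resize(np.hstack([im,im2]),(800,300)))
print(observe()["t"])
E
```

```text
{'fovy': 69.80325735189368, 'cx': 324.6107342658644, 'cy': 242.49176888675288, 'tool_from_camera': array([[-3.58710616e-04, -9.55833838e-01, -2.93907376e-01,
         7.51870812e-02],
       [ 9.99999422e-01, -6.40661798e-04,  8.63046789e-04,
         5.80920230e-04],
       [-1.01322455e-03, -2.93906896e-01,  9.55833516e-01,
        -1.65275145e-01],
       [ 0.00000000e+00,  0.00000000e+00,  0.00000000e+00,
         1.00000000e+00]])}
0.6688600776602793 [-6.71227205e-01  2.05376730e-01  1.57350873e+00 -4.44089210e-16
  1.36270720e+00 -1.99988307e-01]
[314 196  24  28] n 640 z 0.086 c [ 0.4556 -0.2749] sz [0.0235 0.0239] ang 63.2
[314 201  24  23] n 329 z 0.086 c [ 0.4556 -0.2749] sz [0.0235 0.0239] ang 63.2
0.5746494013587573 [-9.83147444e-02  2.19462859e-01  1.43381611e+00 -4.44089210e-16
  1.48831369e+00 -1.96053183e-01]
0.165
[535   0  77   9] n 332 z 0.170 c [0.7403 0.2081] sz [0.0606 0.0061] ang 9.1
[623   5  17  21] n 255 z 0.172 c [0.7902 0.2024] sz [0.0124 0.0111] ang 11.1
[438 126 108 176] n 14537 z 0.171 c [0.7128 0.0265] sz [0.0767 0.168 ] ang 5.4
0.12
[507   0 123  26] 
[... 698 characters left out ...]
  53   8] n 417 z 0.106 c [0.6431 0.1003] sz [0.0507 0.0072] ang 5.3
[380 142   5  27] n 89 z 0.101 c [0.6166 0.0731] sz [0.0008 0.0282] ang 5.7
[440 142  15   4] n 60 z 0.105 c [0.683 0.092] sz [0.0158 0.0031] ang 5.5
[377 177   6  67] n 215 z 0.102 c [0.6223 0.012 ] sz [0.0007 0.0786] ang 5.5
[376 252   3  15] n 39 z 0.103 c [ 0.6277 -0.0433] sz [0.0003 0.0167] ang 5.5
[387 258  55  15] n 487 z 0.102 c [ 0.6737 -0.0481] sz [0.07   0.0115] ang 5.1
[405 320  21  15] n 197 z 0.100 c [ 0.6898 -0.129 ] sz [0.0271 0.0065] ang 25.6
[353 330  63  83] n 1314 z 0.103 c [ 0.6582 -0.2094] sz [0.0764 0.1236] ang 18.8
[223 395  13  14] n 139 z 0.099 c [ 0.4555 -0.2743] sz [0.0152 0.0153] ang 22.8
2.8333
```

View pics/w12.png

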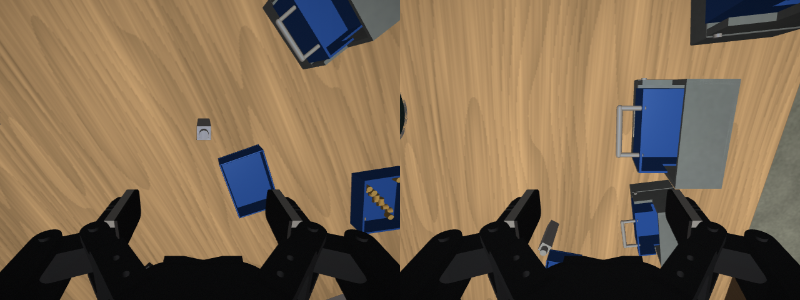

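Left half: the pillar stands at (204,130). Right half: the target handle is at (620–640,108–157). Pillar is at (0.4556,-0.2746), heading 63.2°, and the bin hinge is at about (0.627,0.0185), yaw 5.5°. Now I grasp the pillar, lean it and let it fall flat.

```bash
python3 - <<'E'
from h import *
az=np.arctan2(-.13,.45); u=np.array([np.cos(az),np.sin(az),0]); t=np.radians(55)
lay=u*.47+[0,0,.044]; Rl=R(az-np.pi/2,t)
print("lay ik",ik(lay,Rl),ik(lay+[0,0,.08],Rl))
if ik(lay,Rl) is None: raise SystemExit
p=np.array([.4556,-.2746,.051])
command_gripper(.65)
b=best(p+[0,0,.1],np.radians([63.2,-26.8])); print(b[0],b[2]); goto(p+[0,0,.1],b[1])
move_straight(p,feed=.12); print(observe()["force"])
command_gripper(0,50); o=observe(); print(o["grip_width"],o["finger_force"])
move_straight(p+[0,0,.08]); goto(lay+[0,0,.08],Rl); print(observe()["grip_width"],observe()["q"])
move_straight(lay+[0,0,.002],feed=.08); o=observe(); print(o["force"],o["ee_pos"],o["t"])
p2,P=wrist("w3")
E
```

```text
lay ik None None
```

```bash
python3 - <<'E'
from h import *
az=np.arctan2(-.13,.45); u=np.array([np.cos(az),np.sin(az),0])
for td in(35,45,55,-45,-55):
  for r in(.42,.5,.58,.65):
    t=np.radians(td)
    for s in(0,1):
      q=ik(u*r+[0,0,.044],R(az-np.pi/2+s*np.pi,t*(1-2*s)))
      q2=ik(u*r+[0,0,.12],R(az-np.pi/2+s*np.pi,t*(1-2*s)))
      if q is not None: print(td,r,s,np.round(q,2),q2 is not None)
# side-tilt options
for c in(0,np.pi):
  for td in(45,-45):
    for r in(.45,.55):
      q=ik(u*r+[0,0,.044],R(az+c,np.radians(td))); print("side",c,td,r,None if q is None else np.round(q,2))
E
```

```text
35 0.58 0 [-0.48  0.47  2.26  2.62  0.23 -1.22] False
35 0.58 1 [-0.48  0.47  2.26  2.62  0.23  1.92] False
45 0.65 0 [-0.47  0.6   2.25  2.86  0.5  -1.46] True
45 0.65 1 [-0.47  0.6   2.25  2.86  0.5   1.68] True
55 0.65 0 [-0.49  0.77  2.36  2.93  0.95 -1.57] True
55 0.65 1 [-0.49  0.77  2.36  2.93  0.95  1.57] True
-45 0.42 0 [-0.38  0.8   1.48 -0.07  1.65  1.5 ] True
-45 0.42 1 [-0.38  0.8   1.48 -0.07  1.65 -1.65] True
-45 0.5 0 [-0.37  0.89  1.26 -0.06  1.78  1.49] True
-45 0.5 1 [-0.37  0.89  1.26 -0.06  1.78 -1.65] True
-45 0.58 0 [-0.36  0.98  1.01 -0.06  1.93  1.49] True
-45 0.58 1 [-0.36  0.98  1.01 -0.06  1.93 -1.65] True
-45 0.65 0 [-0.36  1.09  0.76 -0.06  2.08  1.49] True
-45 0.65 1 [-0.36  1.09  0.76 -0.06  2.08 -1.65] True
-55 0.42 0 [-0.37  0.92  1.36 -0.08  1.82  1.5 ] True
-55 0.42 1 [-0.37  0.92  1.36 -0.08  1.82 -1.64] True
-55 0.5 0 [-0.36  1.    1.13 -0.07  1.97  1.49] True
-55 0.5 1 [-0.36  1.    1.13 -0.07  1.97 -1.65] True
-55 0.58 0 [-0.36  1.1   0.87 -0.07  2.13  1.49] True
-55 0.58 1 [-0.36  1.1   0.87 -0.07  2.13 -1.65] True
-55 0.65 0 [-0.35  1.22  0.58 -0.08  2.3   1.48] True
-55 0.65 1 [-0.35  1.22  0.58 -0.08  2.3  -1.66] True
side 0 45 0.45 [-0.97  0.67  1.89  0.62  1.22 -1.1 ]
side 0 45 0.55 [-0.86  0.73  1.68  0.66  1.3  -0.95]
side 0 -45 0.45 [ 0.14  0.67  1.89 -0.79  1.13  0.98]
side 0 -45 0.55 [ 0.08  0.73  1.68 -0.79  1.2   0.84]
side 3.141592653589793 45 0.45 [ 0.14  0.67  1.89 -0.79  1.13 -2.16]
side 3.141592653589793 45 0.55 [ 0.08  0.73  1.68 -0.79  1.2  -2.3 ]
side 3.141592653589793 -45 0.45 [-0.97  0.67  1.89  0.62  1.22  2.04]
side 3.141592653589793 -45 0.55 [-0.86  0.73  1.68  0.66  1.3   2.19]
```

```bash
cat >> h.py <<'E'
YAW=np.radians(5.5); H=np.array([.627,.0185,.06])
def Rb(th):
    "bin hinge frame in world at tilt th"
    a=np.array([[np.cos(YAW),-np.sin(YAW),0],[np.sin(YAW),np.cos(YAW),0],[0,0,1]])
    return a@np.array([[np.cos(th),0,-np.sin(th)],[0,1,0],[np.sin(th),0,np.cos(th)]])
def tool(tilt,flip=0):
    "closing along bin x, tool z down, tilted outwards by tilt about pivot axis"
    b=Rb(tilt); y=b[:,0]*(1-2*flip); z=-b[:,2]
    return np.stack([np.cross(y,z),y,z],1)
def bp(th,x,y,z): return H+Rb(th)@np.array([x,y,z])
E
python3 - <<'E'
from h import *
for f in(0,1):
  for th in(0,.3,.5,.6):
    for tilt in(0,.15,.3,.45,.6,):
      r=tool(tilt,f); a=ik(bp(th,-39,0,70)*0+bp(th,-.039,0,.070)+r[:,2]*.012,r)
      b=ik(bp(th,.04,0,.04)-Rb(tilt)[:,2]*.03,r); c=ik(bp(th,.04,0,.04)+Rb(tilt)[:,2]*.1,r)
      print(f,th,tilt,"handle",None if a is None else np.round(a,2),"floor",None if b is None else np.round(b,2),c is not None)
E
```

```text
0 0 0 handle [-0.09  0.44  1.64 -0.    1.07 -0.19] floor [-0.07  0.59  1.49 -0.    1.06 -0.17] True
0 0 0.15 handle [-0.11  0.37  1.77  0.04  0.86 -0.23] floor [-0.08  0.53  1.62  0.04  0.84 -0.2 ] True
0 0 0.3 handle [-0.14  0.32  1.9   0.12  0.64 -0.32] floor [-0.1   0.49  1.76  0.1   0.61 -0.27] True
0 0 0.45 handle [-0.17  0.29  2.03  0.29  0.4  -0.51] floor [-0.12  0.46  1.88  0.27  0.37 -0.45] True
0 0 0.6 handle [-0.2   0.29  2.16  0.98  0.2  -1.22] floor None True
0 0.3 0 handle [-0.1   0.43  1.69 -0.    1.02 -0.19] floor [-0.07  0.56  1.52 -0.    1.06 -0.17] True
0 0.3 0.15 handle [-0.12  0.37  1.82  0.04  0.81 -0.24] floor [-0.09  0.5   1.65  0.04  0.84 -0.21] True
0 0.3 0.3 handle [-0.15  0.32  1.95  0.13  0.58 -0.34] floor [-0.11  0.46  1.78  0.1   0.61 -0.28] True
0 0.3 0.45 handle [-0.18  0.3   2.08  0.35  0.35 -0.58] floor [-0.13  0.43  1.91  0.27  0.37 -0.45] True
0 0.3 0.6 handle None floor None True
0 0.5 0 handle [-0.1   0.44  1.73 -0.    0.98 -0.2 ] floor [-0.08  0.54  1.54 -0.    1.06 -0.17] True
0 0.5 0.15 handle [-0.12  0.37  1.85  0.05  0.77 -0.25] floor [-0.0
[... 1877 characters left out ...]
1 0.5 0.3 handle [-0.15  0.33  1.98  0.14  0.54  2.78] floor [-0.11  0.44  1.8   0.11  0.61  2.86] True
1 0.5 0.45 handle [-0.19  0.31  2.11  0.41  0.31  2.49] floor [-0.13  0.42  1.93  0.27  0.37  2.68] True
1 0.5 0.6 handle None floor None True
1 0.6 0 handle [-0.1   0.44  1.74 -0.    0.96  2.94] floor [-0.08  0.54  1.55 -0.    1.06  2.97] True
1 0.6 0.15 handle [-0.13  0.38  1.87  0.05  0.75  2.89] floor [-0.09  0.48  1.68  0.04  0.84  2.93] True
1 0.6 0.3 handle [-0.15  0.34  2.    0.15  0.52  2.77] floor [-0.11  0.43  1.81  0.11  0.61  2.85] True
1 0.6 0.45 handle [-0.19  0.32  2.13  0.45  0.29  2.45] floor [-0.14  0.41  1.94  0.28  0.37  2.67] True
1 0.6 0.6 handle None floor None True
```

```bash
python3 - <<'E'
from h import *
az=np.arctan2(-.13,.45); u=np.array([np.cos(az),np.sin(az),0]); t=np.radians(-55)
lay=u*.46+[0,0,.044]
p=np.array([.4556,-.2746,.051])
command_gripper(.65)
b=best(p+[0,0,.1],np.radians([63.2,-26.8])); print(b[0],b[2]); goto(p+[0,0,.1],b[1])
move_straight(p,feed=.12); print(observe()["force"])
command_gripper(0,50); o=observe(); print(o["grip_width"],o["finger_force"])
move_straight(p+[0,0,.08]); b=best(lay+[0,0,.08],[az-np.pi/2],t); print(b[0],b[2]); goto(lay+[0,0,.08],b[1]); print(observe()["grip_width"])
move_straight(lay+[0,0,.002],feed=.08); o=observe(); print(o["force"],o["ee_pos"],o["t"])
p,d=capture("scene"); cv2.imwrite("pics/s1.png",cv2.resize(p[180:400,80:340],None,fx=2.2,fy=2.2))
E
```

```text
0.5733020824391564 [-6.72305385e-01  3.23768085e-01  1.72613020e+00 -4.44089210e-16
  1.09169436e+00 -2.04557146e-01]
[-0.0707442  -0.28859882  0.2892296 ]
0.26494885682050856 49.12600636482239
1.4499309525493782 [-0.36924045  0.85856352  1.23931025 -0.07928706  2.00063366 -1.65446143]
0.26172898972986935
[-0.11458436  0.13601084 -1.43794903] [ 0.44220955 -0.12776731  0.04638155] 9.0417
```

View pics/s1.png

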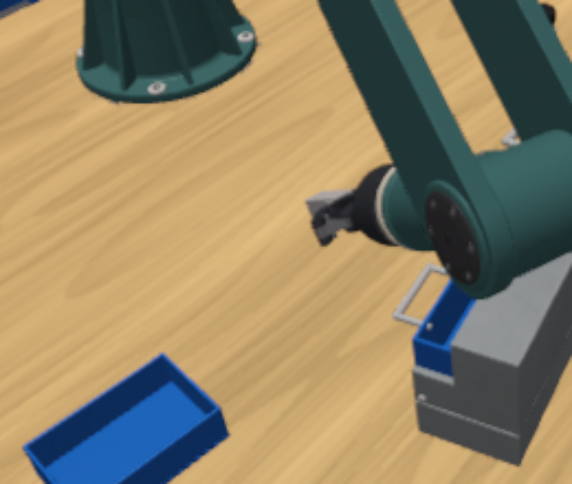

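The pillar is held leaning with its lower edge just above the bench (crop about (330,210)). I release and retreat straight up.

```bash
python3 - <<'E'
from h import *
o=observe(); e=np.array(o["ee_pos"])
command_gripper(.6); sleep(.4); print(observe()["force"],observe()["t"])
move_straight(e+[0,0,.12])
q=np.array([.5,-.1,.3]); goto(q,best(q,[YAW])[1])
im,P=wrist("w4"); z=P[...,2]; hsv=cv2.cvtColor(im,cv2.COLOR_BGR2HSV)
m=(z>.012)&(z<.035)&(P[...,0]<.56)&(abs(P[...,1]+.13)<.12); rects(P,m)
print(observe()["t"])
E
```

```text
[ 0.20774685 -0.63847076  0.3964196 ] 9.8833
[ 0 90 20 61] n 664 z 0.013 c [ 0.0994 -0.0458] sz [0.0771 0.0218] ang 78.0
[251 196  77  40] n 1400 z 0.024 c [ 0.4565 -0.1327] sz [0.0245 0.0997] ang 75.1
12.0167
```

The pillar lies flat with its mid at about (0.452,-0.131), axis heading -15°. Next I take the bar handle and tip the bin along its arc.

```bash
cat >> h.py <<'E'
OFF=-.15
def hp(th,up=0.):
    r=tool(th+OFF,FL); return bp(th,-.039,0,.070)+r[:,2]*(.012-up), r
FL=0
E
python3 - <<'E'
from h import *
command_gripper(.33)
p,r=hp(0,.07); goto(p,r); p,r=hp(0); move_straight(p,feed=.1); o=observe(); print("in",o["force"],o["t"])
command_gripper(0,40); o=observe(); print("grip",o["grip_width"],o["finger_force"],o["force"])
if o["grip_width"]<.03: raise SystemExit
for th in(.08,.18,.28,.38,.48,.56):
    p,r=hp(th); move_straight(p,r,feed=.06); o=observe(); print(th,np.round(o["force"],1),round(o["grip_width"],3),round(o["t"],1))
    if np.linalg.norm(o["force"])>40: break
E
```

```text
in [ 0.05711227 -0.37882756  0.02621631] 14.0083
grip 0.0010530111344645293 0.0 [ 0.38227877 -0.91425699  0.78776483]
```

The gripper closed on nothing. I'll look.

```bash
python3 - <<'E'
from h import *
print(observe()["ee_pos"],observe()["q"]); im,P=wrist("w5"); s,_=capture("scene")
cv2.imwrite("pics/m5.png",cv2.resize(np.hstack([im[80:480],cv2.resize(s[190:330,250:420],(486,400))]),(800,284)))
z=P[...,2]; rects(P,(z>.122)&(z<.145)&(P[...,0]>.5)&(P[...,0]<.66)&(abs(P[...,1])<.1),20)
E
```

```text
[0.586598   0.01464169 0.11838403] [-0.075437    0.51331158  1.50701578 -0.02673388  1.26870984 -0.16168368]
[310 147 220 198] n 6868 z 0.135 c [0.6119 0.0527] sz [0.1073 0.0657] ang 69.9
[437 406  12  10] n 53 z 0.124 c [ 0.6575 -0.0445] sz [0.0049 0.0025] ang 10.6
```

View pics/m5.png

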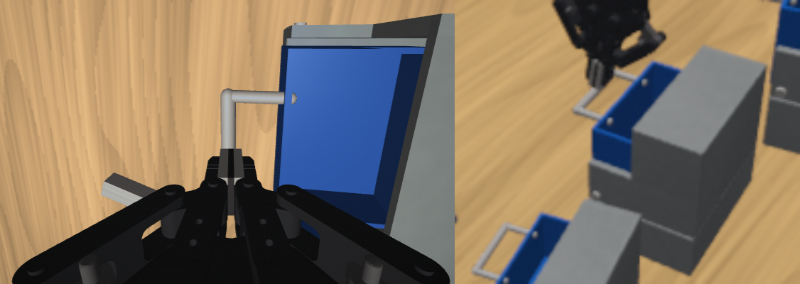

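```bash
python3 - <<'E'
from h import *
P=np.load("pics/w5.npz")["P"]
for v in(225,235,250,270,285):
    print(v,[ (u,*np.round(P[v,u],4)) for u in(314,320,326,332)])
print([np.round(P[217,u],3) for u in(350,370,390)], [np.round(P[v,328],4) for v in(300,320,340,360,380)])
im=cv2.imread("pics/w5.png")[230:400,240:420]; cv2.imwrite("pics/c5.png",cv2.resize(im,None,fx=3.3,fy=3.3,interpolation=2))
E
```

```text
225 [(314, np.float64(0.581), np.float64(0.0508), np.float64(0.1345)), (320, np.float64(0.5837), np.float64(0.0512), np.float64(0.1344)), (326, np.float64(0.5864), np.float64(0.0515), np.float64(0.1343)), (332, np.float64(0.5753), np.float64(0.016), np.float64(0.0001))]
235 [(314, np.float64(0.5814), np.float64(0.0462), np.float64(0.1345)), (320, np.float64(0.5843), np.float64(0.0468), np.float64(0.1354)), (326, np.float64(0.5868), np.float64(0.0469), np.float64(0.1343)), (332, np.float64(0.5762), np.float64(0.0073), np.float64(0.0003))]
250 [(314, np.float64(0.582), np.float64(0.039), np.float64(0.1344)), (320, np.float64(0.5847), np.float64(0.0391), np.float64(0.1336)), (326, np.float64(0.5875), np.float64(0.0398), np.float64(0.1343)), (332, np.float64(0.5777), np.float64(-0.006), np.float64(0.0009))]
270 [(314, np.float64(0.5826), np.float64(0.0285), np.float64(0.1327)), (320, np.float64(0.5858), np.float64(0.03), np.float64(0.1353)), (326, np.float64(0.5885), np.float64(0.03), np.float64(0.1343)), (332, np.float64(0.5795), np.float64(-0.025), np.float64(-0.0004))]
285 [(314, np.float64(0.5836), np.float64(0.0217), np.float64(0.1346)), (320, np.float64(0.5865), np.float64(0.0224), np.float64(0.1351)), (326, np.float64(0.5891), np.float64(0.0222), np.float64(0.1338)), (332, np.float64(0.5809), np.float64(-0.0395), np.float64(-0.0006))]
[array([0.597, 0.057, 0.135]), array([0.605, 0.058, 0.134]), array([0.614, 0.058, 0.133])] [array([0.5927, 0.0254, 0.1546]), array([0.595 , 0.0257, 0.1707]), array([0.5964, 0.0222, 0.1781]), array([0.5971, 0.0138, 0.1777]), array([0.5979, 0.0047, 0.177 ])]
```

View pics/c5.png

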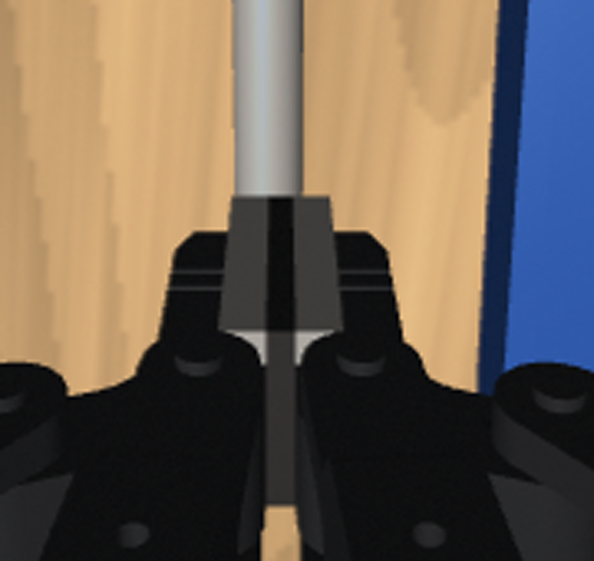

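The crop shows the bar (268,100) correctly centred between the fingers. By ray geometry, though, the finger ends stop above the bar, so I'll open, go deeper and close again with a check.

```bash
python3 - <<'E'
from h import *
o=observe(); print(o["grip_width"],o["finger_force"])
command_gripper(.33); print(observe()["grip_width"])
p,r=hp(0,-.014); move_straight(p,r,feed=.05); o=observe(); print(np.round(o["force"],1))
command_gripper(0,40); o=observe(); print("grip",o["grip_width"],o["finger_force"],o["force"],o["ee_pos"])
im,P=wrist("w6")
cv2.imwrite("pics/c6.png",cv2.resize(im[200:400,220:440],None,fx=2.5,fy=2.5))
E
```

```text
-0.0008945219776644864 0.0
0.32830902239924614
[0.2 0.6 0.4]
grip 0.09615878333502993 39.296942353248596 [-5.7956791  -1.00602279  4.92568551] [0.58278725 0.01422681 0.10459297]
```

View pics/c6.png

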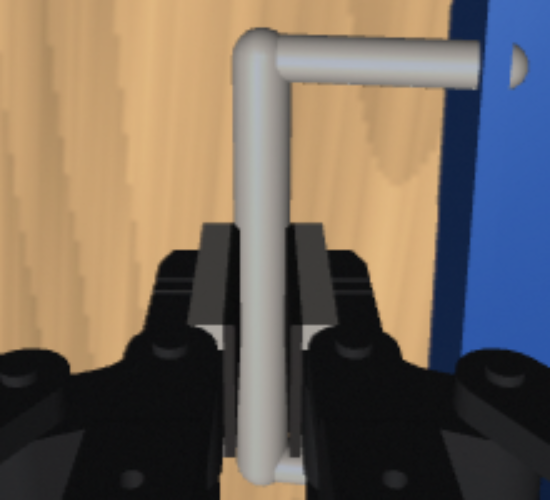

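Now the bar is gripped (width 0.096, 39 N), so the pads end further back than the nominal TCP. Pulling along the arc.

```bash
python3 - <<'E'
from h import *
for th in(.08,.18,.28,.38,.48,.57):
    p,r=hp(th,-.014); move_straight(p,r,feed=.06); o=observe(); print(th,np.round(o["force"],1),round(o["grip_width"],3),round(o["t"],1))
    if np.linalg.norm(o["force"])>40: break
command_gripper(.36); sleep(.1)
e,r=hp(th,-.014); move_straight(e-r[:,2]*.09,feed=.15)
q=np.array([.47,.0,.33]); goto(q,tool(.25))
im,P=wrist("w7"); z=P[...,2]; print(observe()["t"])
np.save("pics/P7.npy",P)
m=(z>.06)&(z<.2)&(P[...,0]>.5)&(P[...,0]<.63)&(abs(P[...,1]-.015)<.06)
for lo in np.arange(.08,.15,.005):
    k=m&(z>lo)&(z<lo+.005); d=(P[k]-H)@Rb(0)
    if len(d): print(round(lo,3),len(d),np.round(np.percentile(d[:,0],[0,10,50,90,100]),3))
E
```

```text
0.08 [0.8 0.1 6. ] 0.091 15.9
0.18 [-3.5 -1.8  5.2] 0.089 16.2
0.28 [-7.7 -4.4  5.5] 0.096 16.5
0.38 [-9.  -6.   5.3] 0.094 16.7
0.48 [-10.1  -8.8   6.6] 0.089 17.0
0.57 [-13.3 -14.    6.8] 0.093 17.4
19.4
0.08 79 [-0.018 -0.018 -0.016 -0.015 -0.014]
0.085 79 [-0.022 -0.021 -0.02  -0.018 -0.018]
0.09 78 [-0.077 -0.024 -0.023 -0.022 -0.022]
0.095 300 [-0.078 -0.078 -0.076 -0.026 -0.024]
0.1 521 [-0.078 -0.075 -0.072 -0.03  -0.028]
0.105 186 [-0.068 -0.065 -0.058 -0.033 -0.031]
0.11 188 [-0.06  -0.057 -0.05  -0.036 -0.035]
0.115 152 [-0.053 -0.05  -0.041 -0.039 -0.038]
0.12 268 [-0.049 -0.049 -0.045 -0.041 -0.037]
0.125 266 [-0.05  -0.049 -0.047 -0.046 -0.045]
```

The bin is at about 0.57 rad. Now I take the pillar by its middle with a guarded descent.

```bash
python3 - <<'E'
from h import *
mid=np.array([.4517,-.1314,0]); command_gripper(.5)
b=best(mid+[0,0,.12],[np.radians(75.1)]); print(b[0]); goto(mid+[0,0,.12],b[1])
move_straight(mid+[0,0,.012],feed=.15); f0=np.array(observe()["force"])
for z in(.006,.001,-.003,-.006,-.009,-.012):
    try: move_straight(mid+[0,0,z],feed=.05)
    except Exception as e: print(z,repr(e)[:80]); break
    f=np.array(observe()["force"])-f0; print(z,np.round(f,1))
    if abs(f[2])>3: break
im,P=wrist("w8")
command_gripper(0,40); o=observe(); print(o["grip_width"],o["finger_force"],o["ee_pos"],o["t"])
im2,P=wrist("w9")
cv2.imwrite("pics/c9.png",cv2.resize(np.hstack([im[180:400,180:480],im2[180:400,180:480]]),None,fx=1.3,fy=1.3))
E
```

```text
1.4148189838746583
0.006 [-0.2 -0.5 -0.3]
0.001 [-0.8  0.4 -0.2]
-0.003 [-0.4  1.  -0.4]
-0.006 [-1.5  0.2 -0.7]
-0.009 [-1.   0.4 -0.4]
-0.012 [-0.6  0.1 -0.6]
0.2662528468423111 39.66993749141693 [ 0.45184164 -0.13146521 -0.01179153] 23.6833
```

View pics/c9.png

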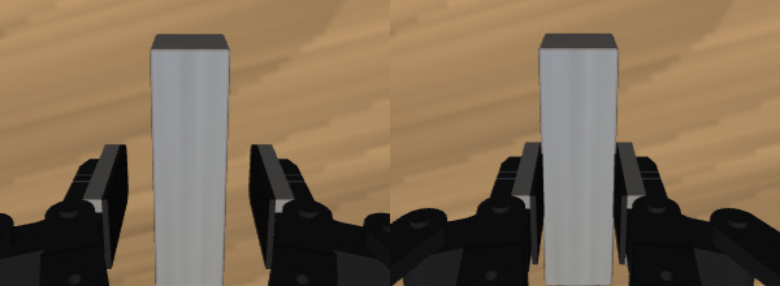

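The pillar is gripped in its middle; the right half shows it between the pads with the square end at the top, (580,40). Now I lift it and place it across the bin.

```bash
python3 - <<'E'
from h import *
TH=.57; TL=.45
move_straight(np.array([.4517,-.1314,.22]),feed=.2)
q0=np.array(observe()["q"]); L=[]
for f in(0,1):
    r=tool(TL,f); pl=bp(TH,.045,0,.024)+r[:,2]*.024; ab=pl-r[:,2]*.12
    q=ik(ab,r); qq=ik(pl,r)
    if q is not None and qq is not None: L.append((abs(q-q0).max(),f,r,pl,ab))
d,f,r,pl,ab=min(L,key=lambda a:a[0]); print(d,f,pl)
goto(ab,r); f0=np.array(observe()["force"]); print(observe()["grip_width"])
for k in(.06,.03,.015,.007,0):
    move_straight(pl-r[:,2]*k,feed=.1); o=observe(); df=np.array(o["force"])-f0; print(k,np.round(df,1),o["grip_width"])
    if np.linalg.norm(df)>8: break
print(o["t"]); im,P=wrist("w10"); s,_=capture("scene")
cv2.imwrite("pics/c10.png",cv2.resize(np.hstack([im[80:480],cv2.resize(s[150:330,230:450],(488,400))]),(800,284)))
E
```

```text
1.3528213597351013 0 [0.66221069 0.0218904  0.08287834]
0.2698932635606482
0.06 [-1.1  1.3  0.2] 0.26800734917892033
0.03 [-1.5  0.2 -0.4] 0.27444319679199974
0.015 [-1.4  0.3 -0.3] 0.26995154843566693
0.007 [-1.  1. -1.] 0.2709845077395715
0 [-2.3  1.5 -0.9] 0.27334284091977973
28.2667
```

View pics/c10.png

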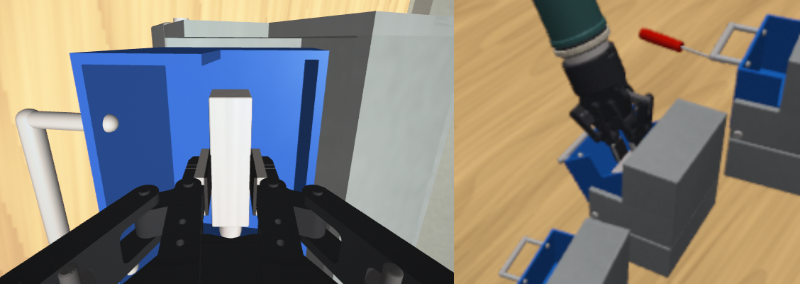

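The pillar hangs over the bin floor, lengthwise across the bin, with no contact. Pictures are used up, so I continue on numbers: release, retreat and check by depth.

```bash
python3 - <<'E'
from h import *
r=np.array(observe()["tool_rot"]); e=np.array(observe()["ee_pos"])
command_gripper(.37); sleep(.3); print(observe()["force"],observe()["finger_force"])
move_straight(e-r[:,2]*.13,feed=.12)
q=np.array([.50,.01,.33]); goto(q,tool(.25)); sleep(.3)
im,P=wrist("w11"); print(observe()["t"])
B=(P-H)@Rb(.57); hsv=cv2.cvtColor(im,cv2.COLOR_BGR2HSV)
m=(hsv[...,1]<60)&(hsv[...,2]>90)&(B[...,0]>-.002)&(B[...,0]<.088)&(abs(B[...,1])<.066)&(B[...,2]>.008)&(B[...,2]<.06)
k=B[m]; print(len(k),np.round(np.percentile(k,[2,50,98],axis=0),3)); rects(B,m)
# bin tilt: blue front-panel inner/top & bar
w=(P-H)@Rb(0); b=(hsv[...,1]<60)&(w[...,0]<-.05)&(w[...,0]>-.11)&(abs(w[...,1])<.03)&(w[...,2]>.02)&(w[...,2]<.07)
print("bar",b.sum(),np.round(np.median(w[b],0),4))
E
```

```text
[-0.27198578 -0.09722583  0.24847052] 0.2935587983847654
31.2
1553 [[-0.    -0.05   0.012]
 [ 0.013  0.001  0.029]
 [ 0.023  0.043  0.03 ]]
[362 165  24  78] n 1553 z 0.029 c [ 0.011  -0.0049] sz [0.0244 0.0985] ang 0.3
bar 402 [-0.0736  0.0005  0.0413]
```

The pillar lies flat against the front panel, lengthwise. I regrip the handle and shut the bin.

```bash
python3 - <<'E'
from h import *
command_gripper(.34); th=.58
p,r=hp(th,.07); goto(p,r); p,r=hp(th,-.014); move_straight(p,r,feed=.1); print(np.round(observe()["force"],1))
command_gripper(0,35); o=observe(); print("grip",o["grip_width"],o["finger_force"])
if o["grip_width"]<.05: raise SystemExit
for th in(.48,.38,.28,.18,.09,.04,0,-.02):
    p,r=hp(th,-.014); move_straight(p,r,feed=.06); o=observe(); print(th,np.round(o["force"],1),round(o["grip_width"],3),round(o["t"],1))
    if np.linalg.norm(o["force"])>35: break
command_gripper(.34); sleep(.1); print(np.round(observe()["force"],1))
p,r=hp(0,.08); move_straight(p,feed=.12)
q=np.array([.50,.01,.33]); goto(q,tool(.15)); sleep(.2)
im,P=wrist("w12b"); hsv=cv2.cvtColor(im,cv2.COLOR_BGR2HSV); w=(P-H)@Rb(0); print(observe()["t"])
b=(hsv[...,1]<60)&(w[...,0]<-.02)&(w[...,0]>-.09)&(abs(w[...,1])<.03)&(w[...,2]>.02)&(w[...,2]<.09)
print("bar",b.sum(),np.round(np.median(w[b],0),4))
for lo in(.02,.04,.06): 
    k=(hsv[...,1]>90)&(abs(w[...,0])<.03)&(abs(w[...,1])<.06)&(w[...,2]>lo)&(w[...,2]<lo+.01); print(lo,k.sum(),np.round(np.percentile(w[k][:,0],[2,50]),4) if k.any() else '')
m=(hsv[...,1]<60)&(hsv[...,2]>60)&(w[...,0]>-.002)&(w[...,0]<.088)&(abs(w[...,1])<.064)&(w[...,2]>.008)&(w[...,2]<.045); rects(w,m)
E
```

```text
[ 0.2  0.8 -0.1]
grip 0.0989553331254219 34.54807162284851
0.48 [-5.5 -2.3  5.6] 0.096 33.9
0.38 [-4.8 -0.7  9.4] 0.098 34.2
0.28 [-3.9 -0.6  5.5] 0.098 34.5
0.18 [-3.1  0.8  8.4] 0.094 34.7
0.09 [-2.7  0.7  8. ] 0.092 35.0
0.04 [-0.7 -0.6  6. ] 0.094 35.2
0 [-4.6 -0.3 -0.9] 0.095 35.5
-0.02 [-7.  -0.7 -4.6] 0.093 35.7
[ 0.1 -0.2  0.2]
38.0667
bar 467 [-0.0416  0.0011  0.0743]
0.02 234 [-0.0058 -0.0052]
0.04 260 [-0.0059 -0.0053]
0.06 296 [-0.0059 -0.0053]
```

```bash
python3 - <<'E'
from h import *
q=np.array([.60,.015,.36]); goto(q,tool(-.3)); im,P=wrist("w13"); hsv=cv2.cvtColor(im,cv2.COLOR_BGR2HSV); w=(P-H)@Rb(0)
m=(hsv[...,1]<90)&(w[...,0]>-.002)&(w[...,0]<.06)&(abs(w[...,1])<.064)&(w[...,2]>.008)&(w[...,2]<.05); rects(w,m)
for n in("top","scene"):
    p,d=capture(n); X=(cloud(camera_info(n),d)-H)@Rb(0); m=(cv2.cvtColor(p,cv2.COLOR_BGR2HSV)[...,1]<90)&(X[...,0]>0)&(X[...,0]<.05)&(abs(X[...,1])<.064)&(X[...,2]>.008)&(X[...,2]<.05);print(n);rects(X,m,10)
print(observe()["t"])
E
```

```text
[408 161  27  82] n 1585 z 0.028 c [ 0.0107 -0.005 ] sz [0.024  0.1001] ang 0.0
top
[334 219  11   6] n 27 z 0.026 c [ 0.0152 -0.0346] sz [0.0137 0.0305] ang 3.7
[311 221  15   3] n 37 z 0.029 c [0.0207 0.0254] sz [0.0407 0.0102] ang 77.4
scene
38.8667
```

The pillar lies flat inside (100 × 24 mm, centre x 11 mm), the bin is shut, and the arm is clear.

```bash
python3 -c "
from station import *
print(sign_off())"
```

```text
the job is handed in; nothing more can be done
None
```

I laid the pillar down, put it lengthwise in the tipped bin, pushed the bin shut and handed the job in at about 39 s. My last depth check showed the bin closed and the pillar flat inside; the judge returned no verdict.

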